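# Snap the ink tub's lid shut all round

## Task

The lid of the grey ink tub is only laid on: press its rim down section by section, all the way round, until all four sections have clicked shut. Press only: leave the tub standing where it is without lifting, tipping or shoving it along, and leave the other things on the table where they are.

Things in the scene. Friction and masses are not known exactly. Their poses are not given: they have to be found in the camera images.
- tub: round grey plastic ink tub, loose on the table, full (about 0.8 kg), foot 124 mm and rim 144 mm across, wearing a white clip-down lid. Origin: centre of its underside, z up. The middles of lid sections 0, 1, 2, 3 lie at 0, 90, 180 and 270 degrees from its +x axis, counter-clockwise from above.
- lid_middle (a point): centre of the lid's sunk middle (110 mm across, 106 mm above the table), already seated. Round it four slots split the rim into equal quarter sections, all 8 mm proud at the start with a gap under their skirt. Rim radius 57 to 72 mm; its flat top is 120 mm above the table when proud, 112 mm when shut.
- pad_0 (a point): centre of the top of the small raised thumb pad (11 mm radially, 26 mm along the rim, 2 mm high) in the middle of rim section 0, 64.5 mm from the tub's axis; 122 mm above the table when the section is proud, 114 mm when shut. It moves with the section; its x axis points radially outward, z up.
- pad_1 (a point): centre of the top of the small raised thumb pad (11 mm radially, 26 mm along the rim, 2 mm high) in the middle of rim section 1, 64.5 mm from the tub's axis; 122 mm above the table when the section is proud, 114 mm when shut. It moves with the section; its x axis points radially outward, z up.
- pad_2 (a point): centre of the top of the small raised thumb pad (11 mm radially, 26 mm along the rim, 2 mm high) in the middle of rim section 2, 64.5 mm from the tub's axis; 122 mm above the table when the section is proud, 114 mm when shut. It moves with the section; its x axis points radially outward, z up.
- pad_3 (a point): centre of the top of the small raised thumb pad (11 mm radially, 26 mm along the rim, 2 mm high) in the middle of rim section 3, 64.5 mm from the tub's axis; 122 mm above the table when the section is proud, 114 mm when shut. It moves with the section; its x axis points radially outward, z up.
- section_0 (a joint): how far rim section 0 has been pressed down, m: 0 = proud, 0.008 = clicked shut. Pressing straight down meets about 8 N at first, less as it gives; past half-way (4 mm) it snaps shut by itself and stays; let go sooner, it springs back up.
- section_1 (a joint): how far rim section 1 has been pressed down, m: 0 = proud, 0.008 = clicked shut. Pressing straight down meets about 8 N at first, less as it gives; past half-way (4 mm) it snaps shut by itself and stays; let go sooner, it springs back up.
- section_2 (a joint): how far rim section 2 has been pressed down, m: 0 = proud, 0.008 = clicked shut. Pressing straight down meets about 8 N at first, less as it gives; past half-way (4 mm) it snaps shut by itself and stays; let go sooner, it springs back up.
- section_3 (a joint): how far rim section 3 has been pressed down, m: 0 = proud, 0.008 = clicked shut. Pressing straight down meets about 8 N at first, less as it gives; past half-way (4 mm) it snaps shut by itself and stays; let go sooner, it springs back up.
- short_jar: closed round jar, grey with a black cap, 64 mm across, 62 mm tall. Bystander, loose; origin at the centre of its underside.
- mixing_cup: open clear cup, 68 mm across, 70 mm tall. Bystander, loose; origin at the centre of its underside.
- solvent_tin: rectangular blue and red metal can with spout and wire handle, 70 x 110 mm, 180 mm tall overall. Bystander, loose; origin at the centre of its underside.
- pink_bowl: open pink bowl, 130 mm across, 60 mm tall. Bystander, loose; origin at the centre of its underside.
- white_jar: closed white jar, 72 mm across, 95 mm tall. Bystander, loose; origin at the centre of its underside.
- ink_knife: ink knife (flat spatula) lying on the table. Bystander, loose; origin near its middle.
- brush: paint brush lying on the table. Bystander, loose; origin near its middle.
Mind the look-alikes: they are no part of the job. What is meant by the tub is not yellow, and is the smaller of those in its own colour.

How it is judged:
By the outcome, as a careful person would: the job done as asked, in the order asked, and still so for the second after the job is handed in, with the robot touching nothing.
It also fails if it takes over 45 s, if anything falls off the work surface, if the arm or the gripper's body presses on something with over 40 N, if the wrist force passes 120 N, or if a joint passes its speed limit or range.

## Robot

A 7-joint arm with a two-finger parallel gripper is mounted at the origin on the work surface. World frame = base frame: x ahead of the robot, y to its left, z up, the work surface at z = 0. Lengths are in m, angles in rad, forces in N, time in s.
With the tool pointing down it reaches from about 0.4 to 0.85 m from the base axis. Payload 4.5 kg.
Tool frame: the origin (TCP) lies between the finger pads; the fingertips stand 11 mm ahead of it and the grasp point (between the pads) lies 8 mm behind it (r.nose_length is the distance from the TCP to the fingertips, in m); z points along the fingers, y is the line along which they close (so a half turn about z gives the same grasp; the last joint's range is limited). The gripper opens to 88 mm and grips with 3 to 60 N. Pads are 18 mm wide; open, the fingers measure 123 mm over their backs; the gripper's body (75 mm by 187 mm) begins 45 mm behind the grasp point.
Start: joints at [-1.256, 0.689, -0.195, 1.565, 0.157, 0.902, -0.215], TCP at [0.173, 0.601, 0.25] pointing down, gripper open.
Joint ranges: [-3.01, 3.01], [-0.46, 2.08], [-1.47, 1.51], [0.13, 2.56], [-1, 4.14], [0.04, 2.09], [-2.66, 2.66]. Speed limits (rad/s): [2.57, 2.57, 3.14, 3.14, 3.14, 3.14, 3.14].

## Interface

Orientations are given as a unit quaternion [x, y, z, w].
In Python, from plant import get_state, snapshot, camera_model, r gives the robot as it stands.
- The arm moves only by the shell command python3 -m inch 'ROWS' [FORCE]. ROWS is text: rows parted by semicolons, each of 7 numbers parted by spaces: the opening, from -1 (shut) to 1 (fully open), then the shift along the tool's x, y, z in m, then the turn, a rotation vector about the tool's x, y, z in rad. A call has 1 to 20 rows; each row shifts and turns the commanded pose from where the row before left it, along the tool's axes as they then stand; what a row does not reach is not made up. A row lasts 1/12 s, in which the tool goes at most 41.7 mm and 7.16 degrees, less where a joint would pass 70% of its speed; a pose out of reach is approached as far as the arm can. A call is refused whole if a number of a shift passes 0.0417 or a number of a turn 0.125, either way. A call with a gripper value outside its range is refused whole. The fingers move at their own pace and stop on an object; FORCE is the grip in N (left out, the last holds). Time passes only in rows, so rows that do not move let the fingers close. It gives the time, the measured TCP pose, the force, the opening and the grip force at its end, in the units of the state.
- get_state(): the state, without advancing time (a new reading comes with each control period).
- snapshot(name): name is "scene" or "top"; returns (picture, depth): 480x640x3 uint8, red, green, blue; 480x640 float32, m along the optical axis (not along the pixel's ray), 0 where there is no reading.
- camera_model(name): a dict with "intrinsics" (3x3 intrinsics, pixels), "view" (4x4, takes a point from world to camera coordinates). Camera axes: x right, y down, z forward; pixel columns grow to the right and rows downward; lengths in m; the calibration is good to about 2 mm. A picture is of the moment at which its call begins. camera_model takes no time and is no camera call.
- r.finish_job(): hands the job in; it is judged then, once.
The state is a dict: "clock": time; "q": joint angles; "qd": joint speeds; "joint_torque": joint torques, N m; "tool_pos": TCP position; "eef_rot": TCP orientation; "contact_force": force on the tool from outside, world axes, zero at the start; "moment": the same for the moment, N m; "opening": opening from 0.0 (shut) to 1.0 (fully open); "finger_force": force on a finger pad.
Only numpy, scipy, OpenCV 4.12 (cv2) and the standard library are available. Lean on these libraries where they do the work, as an engineer would, in place of code of your own. Each camera call takes 0.05 s, during which the arm holds its last target. There are 200 camera calls.

## Working session

There is one attempt and no reset: what is moved stays moved. The work goes in short steps, Python scripts to look and compute and a shell command to move; the robot and the scene stay as the last step left them, time stands still between calls to the robot, and variables do not carry over. Pictures are saved under pics/ and viewed, at most 10 in all, crops included, and the job is handed in when it is done.

```bash
mkdir -p pics; python3 - <<'E'
from plant import *
import cv2,numpy as np
for n in ("scene","top"):
    p,d=snapshot(n); cv2.imwrite(f"pics/{n}0.png",p[:,:,::-1]); np.save(f"pics/{n}0.npy",d)
    c=camera_model(n); print(n,np.round(c["intrinsics"],1).tolist(),np.round(c["view"],3).tolist())
s=get_state(); print(s["clock"],s["tool_pos"],s["eef_rot"],s["contact_force"],r.nose_length)
E
```

```text
scene [[574.2, 0.0, 320.3], [0.0, 574.2, 228.3], [0.0, 0.0, 1.0]] [[0.63, 0.777, 0.006, -0.323], [0.558, -0.448, -0.699, -0.224], [-0.54, 0.444, -0.715, 1.81], [0.0, 0.0, 0.0, 1.0]]
top [[550.4, 0.0, 328.7], [0.0, 550.4, 244.4], [0.0, 0.0, 1.0]] [[-0.028, -1.0, 0.001, 0.016], [-0.993, 0.028, -0.115, 0.497], [0.115, -0.004, -0.993, 1.266], [0.0, 0.0, 0.0, 1.0]]
0.1 [0.17306217 0.60000213 0.24900415] [ 1.39898759e-01  9.90165484e-01 -8.04412185e-04 -6.26231697e-05] [-0.71417129 -0.0151624  -0.46469059] 0.011
```

View pics/top0.png

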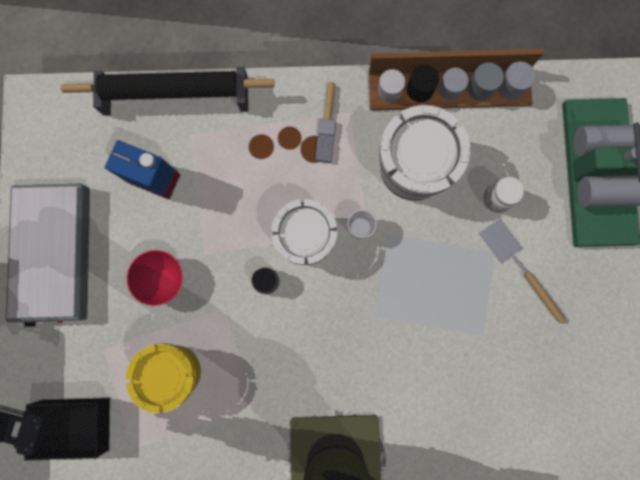

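View pics/scene0.png

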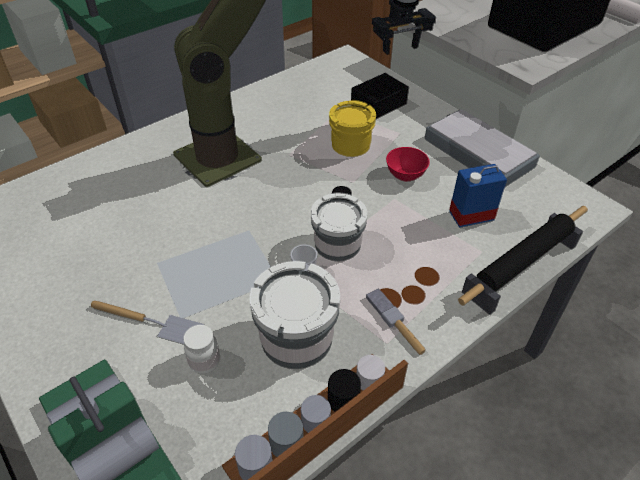

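The top view shows the target, the smaller grey tub, at about (305,232). The big look-alike is at (425,150), the yellow one at (162,378), the clear cup at (361,224) and the short jar at (265,281).

```bash
cat > h.py <<'E'
from plant import *
import cv2,numpy as np
def cloud(n,d):
    c=camera_model(n);K=c["intrinsics"];K=np.array(K);V=np.array(c["view"])
    v,u=np.mgrid[:480,:640]; P=np.stack([(u-K[0,2])/K[0,0]*d,(v-K[1,2])/K[1,1]*d,d],-1)
    return (P-V[:3,3])@V[:3,:3]
def plane(n,uv,z):
    c=camera_model(n);K=np.array(c["intrinsics"]);V=np.array(c["view"]);R=V[:3,:3];o=-R.T@V[:3,3]
    g=np.c_[np.asarray(uv,float),np.ones(len(uv))]@np.linalg.inv(K).T@R
    return o+g*((z-o[2])/g[:,2])[:,None]
def proj(n,X):
    c=camera_model(n);K=np.array(c["intrinsics"]);V=np.array(c["view"])
    p=(np.asarray(X)@V[:3,:3].T+V[:3,3])@K.T
    return p[:,:2]/p[:,2:]
E
python3 - <<'E'
from h import *
for n,(u,v) in (("top",(305,232)),("scene",(339,215))):
    d=np.load(f"pics/{n}0.npy");P=cloud(n,d)
    c=P[v,u]; print(n,c)
    m=(np.hypot(P[...,0]-c[0],P[...,1]-c[1])<.1)&(P[...,2]>.114)&(P[...,2]<.13)&(d>0)
    lab=cv2.connectedComponents(m.astype(np.uint8))[1]
    for l in range(1,lab.max()+1):
        k=lab==l
        if k.sum()>15: print(l,k.sum(),P[k].mean(0),P[k].min(0),P[k].max(0))
    cnt=max(cv2.findContours(cv2.morphologyEx(m.astype(np.uint8),cv2.MORPH_CLOSE,np.ones((5,5))),0,cv2.CHAIN_APPROX_NONE)[0],key=len)[:,0]
    X=plane(n,cnt,.12)[:,:2]; print("circle",cv2.minEnclosingCircle(X.astype(np.float32)))
    im=cv2.imread(f"pics/{n}0.png"); cv2.imwrite(f"pics/{n}crop.png",cv2.resize(im[v-45:v+45,u-45:u+45],(540,540),interpolation=cv2.INTER_CUBIC))
# unwrap of brightness by angle
im=cv2.imread("pics/top0.png",0).astype(np.float32)
np.save("pics/g.npy",im)
a=cv2.imread("pics/topcrop.png");b=cv2.imread("pics/scenecrop.png");cv2.imwrite("pics/both.png",cv2.resize(np.hstack([a,b]),(800,400)))
E
```

```text
top [0.51709382 0.05362889 0.10686401]
1 293 [0.55749394 0.10000142 0.11916505] [0.51912506 0.0625693  0.11423654] [0.58976779 0.12776405 0.12599289]
2 294 [0.5612821  0.01620524 0.1191673 ] [ 0.52229373 -0.01516184  0.11400268] [0.58898889 0.05398938 0.1267492 ]
3 298 [0.477126   0.01285271 0.11935777] [ 0.44661973 -0.01489399  0.11410816] [0.51629927 0.05019195 0.12559418]
4 284 [0.47396925 0.09616371 0.11935382] [0.44720755 0.05864792 0.11424843] [0.51121392 0.12774563 0.12583391]
circle ((0.5174915790557861, 0.05612964928150177), 0.07235009223222733)
scene [0.52158877 0.05395926 0.11054763]
1 359 [0.48162855 0.0495643  0.12152532] [ 0.4475184  -0.02066195  0.11408045] [0.52288075 0.12374486 0.12856123]
2 429 [0.56576678 0.04575842 0.12135198] [ 0.52246942 -0.0197135   0.11403456] [0.59448262 0.12798434 0.12796264]
circle ((0.5220987200737, 0.05059703439474106), 0.0766768530011177)
```

View pics/both.png

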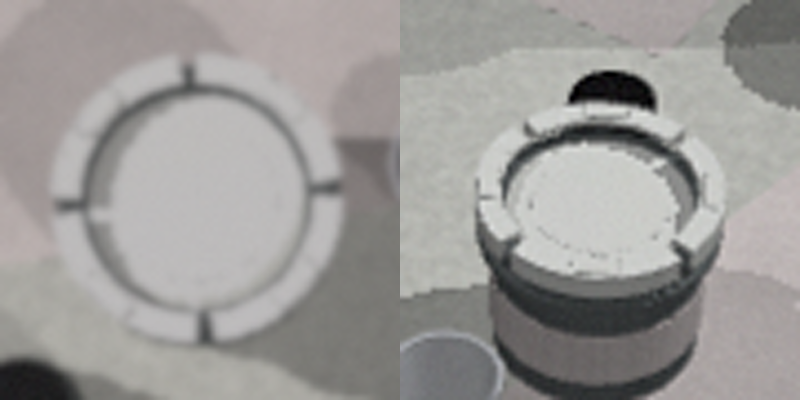

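The smaller grey tub's lid has its slots at about 0/90/180/270° in the image, so the pads lie on the diagonals. The centre comes out at (0.5175, 0.056), z 0.119 and radius 72 mm, which matches the sizes given. The pads are at world angles 47.5° + 90k. First I close the fingers and turn the tool to line up with them.

```bash
python3 -m inch '-1 0 0 0 0 0 0.1156;-1 0 0 0 0 0 0.1156;-1 0 0 0 0 0 0.1156;-1 0 0 0 0 0 0.1156;-1 0 0 0 0 0 0;-1 0 0 0 0 0 0' 20
python3 -m inch '-1 -0.02 -0.003 0 0 0 0;-1 -0.031 -0.005 0 0 0 0;-1 -0.032 -0.005 0 0 0 0;-1 -0.032 -0.005 0 0 0 0;-1 -0.032 -0.005 0 0 0 0;-1 -0.032 -0.005 0 0 0 0;-1 -0.032 -0.005 0 0 0 0;-1 -0.032 -0.005 0 0 0 0;-1 -0.032 -0.005 0 0 0 0;-1 -0.032 -0.005 0 0 0 0;-1 -0.032 -0.005 0 0 0 0;-1 -0.032 -0.005 0 0 0 0;-1 -0.032 -0.005 0 0 0 0;-1 -0.032 -0.005 0 0 0 0;-1 -0.032 -0.005 0 0 0 0;-1 -0.032 -0.005 0 0 0 0;-1 -0.032 -0.005 0 0 0 0;-1 -0.032 -0.005 0 0 0 0;-1 -0.032 -0.005 0 0 0 0;-1 0 0 0 0 0 0'
cat > w.py <<'E'
from h import *
from scipy.spatial.transform import Rotation as R
s=get_state();p=s["tool_pos"];Q=R.from_quat(s["eef_rot"]);C=np.array([.5175,.0562,.150])
print(round(s["clock"],2),p.round(4),"F",np.round(s["contact_force"],1),"op",s["opening"]); print(Q.as_matrix().round(3).tolist())
for a in (47.5,137.5,227.5,317.5):
    t=C+.0645*np.array([np.cos(np.radians(a)),np.sin(np.radians(a)),0]); print(a,t.round(4),Q.inv().apply(t-p).round(4))
E
python3 w.py
```

```text
clock: 0.6
tool_pos: [0.173, 0.6003, 0.2494]
eef_rot: [0.362, 0.932, -0.0, 0.0]
contact_force: [0.6, -1.0, 0.5]
opening: 0.569
finger_force: 0.0
clock: 2.27
tool_pos: [0.5526, 0.1215, 0.2496]
eef_rot: [0.367, 0.93, -0.001, 0.002]
contact_force: [0.0, -1.1, -0.2]
opening: 0.004
finger_force: 0.0
2.27 [0.5526 0.1215 0.2496] F [ 0.  -1.1 -0.2] op 0.0037749213649506696
[[-0.731, 0.682, 0.003], [0.682, 0.731, -0.005], [-0.006, -0.001, -1.0]]
47.5 [0.5611 0.1038 0.15  ] [-0.0178 -0.0071  0.0997]
137.5 [0.4699 0.0998 0.15  ] [ 0.0462 -0.0722  0.0994]
227.5 [0.4739 0.0086 0.15  ] [-0.0189 -0.1361  0.0998]
317.5 [0.5651 0.0126 0.15  ] [-0.0828 -0.071   0.1001]
```

```bash
python3 -m inch '-1 -0.009 -0.0035 0.03 0 0 0;-1 -0.009 -0.0035 0.03 0 0 0;-1 0 0 0.03 0 0 0;-1 0 0 0.01 0 0 0;-1 0 0 0 0 0 0;-1 0 0 0 0 0 0'
python3 w.py; python3 - <<'E'
from h import *
p,d=snapshot("scene"); cv2.imwrite("pics/s1.png",cv2.resize(p[120:280,240:440,::-1],(800,640))[:600])
E
```

```text
clock: 2.77
tool_pos: [0.5569, 0.1128, 0.1501]
eef_rot: [0.362, 0.932, 0.0, -0.0]
contact_force: [0.3, -0.2, 0.6]
opening: 0.003
finger_force: 0.0
2.77 [0.5569 0.1128 0.1501] F [ 0.3 -0.2  0.6] op 0.002553980842016508
[[-0.738, 0.675, -0.0], [0.675, 0.738, 0.001], [0.001, 0.0, -1.0]]
47.5 [0.5611 0.1038 0.15  ] [-0.0092 -0.0039  0.0001]
137.5 [0.4699 0.0998 0.15  ] [ 0.0553 -0.0684  0.0001]
227.5 [0.4739 0.0086 0.15  ] [-0.0091 -0.1329  0.    ]
317.5 [0.5651 0.0126 0.15  ] [-0.0737 -0.0684  0.    ]
```

View pics/s1.png

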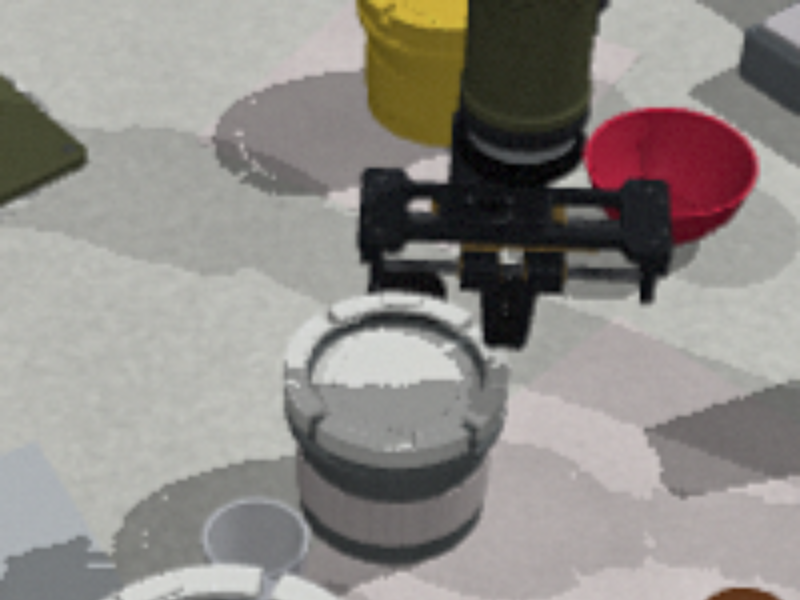

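The closed fingertips (crop 505,340) stand near the right-hand section of the lid. I'll check that against the projection, and re-measure the rim from the scene camera.

```bash
python3 - <<'E'
from h import *
C=np.array([.5175,.0562])
X=[[.5569,.1128,.139]]+[[*(C+.0645*np.array([np.cos(t),np.sin(t)])),.122] for t in np.radians([47.5,137.5,227.5,317.5])]+[[*C,.106]]
print(((proj("scene",X)-[240,120])*4).round(0).tolist()); print(proj("top",X).round(1).tolist())
# slots from the top picture: dark pixels around r=65 mm
g=np.load("pics/g.npy")
t=np.radians(np.arange(0,360,1.)); 
prof=np.mean([cv2.remap(g,*[a.astype(np.float32)[:,None] for a in proj("top",np.c_[C[0]+q*np.cos(t),C[1]+q*np.sin(t),0*t+.12]).T],cv2.INTER_LINEAR)[:,0] for q in (.062,.065,.068)],0)
for k in range(4):
    a=np.arange(-40,41)+k*90; w=np.clip(150-prof[a%360],0,None)**2; print(k*90,(w*a).sum()/w.sum(),prof[a%360].min(),np.median(prof))
E
```

```text
[[504.0, 338.0], [496.0, 367.0], [399.0, 294.0], [294.0, 358.0], [391.0, 434.0], [394.0, 380.0]]
[[276.6, 212.5], [281.4, 211.9], [284.0, 253.1], [325.8, 250.1], [322.9, 208.9], [303.9, 231.9]]
0 1.9492091284751971 116.214195 184.13736
90 91.86773456663018 105.771484 184.13736
180 182.68115510471654 87.46484 184.13736
270 272.5612879974283 100.00195 184.13736
```

The projection agrees and the slots sit at 2.3°, so the pads are at 47.3°. I correct the offset and press the first pad.

```bash
python3 -m inch '-1 -0.009 -0.004 0 0 0 0;-1 0 0 0 0 0 0;-1 0 0 0.006 0 0 0;-1 0 0 0.005 0 0 0;-1 0 0 0.003 0 0 0;-1 0 0 0.003 0 0 0;-1 0 0 0.003 0 0 0;-1 0 0 0.003 0 0 0;-1 0 0 0.002 0 0 0;-1 0 0 0 0 0 0;-1 0 0 0 0 0 0'
python3 w.py
```

```text
clock: 3.73
tool_pos: [0.5608, 0.1033, 0.1251]
eef_rot: [0.363, 0.932, 0.0, 0.0]
contact_force: [-1.4, -0.5, 5.5]
opening: 0.004
finger_force: 2.7
3.73 [0.5608 0.1033 0.1251] F [-1.4 -0.5  5.5] op 0.003925092687166762
[[-0.736, 0.677, 0.0], [0.677, 0.736, 0.0], [0.0, 0.0, -1.0]]
47.5 [0.5611 0.1038 0.15  ] [ 0.0001  0.0005 -0.0249]
137.5 [0.4699 0.0998 0.15  ] [ 0.0645 -0.064  -0.0249]
227.5 [0.4739 0.0086 0.15  ] [-1.000e-04 -1.285e-01 -2.500e-02]
317.5 [0.5651 0.0126 0.15  ] [-0.0645 -0.0639 -0.0249]
```

The tip is at 114 mm, so this section is shut. Next is the pad at 137.5°.

```bash
python3 -m inch '-1 0 0 0.001 0 0 0;-1 0 0 0 0 0 0;-1 0 0 -0.013 0 0 0;-1 0 0 -0.013 0 0 0;-1 0 0 0 0 0 0;-1 0.0215 -0.0215 0 0 0 0;-1 0.0215 -0.0215 0 0 0 0;-1 0.0215 -0.021 0 0 0 0;-1 0 0 0 0 0 0;-1 0 0 0 0 0 0'
python3 w.py
```

```text
clock: 4.57
tool_pos: [0.4684, 0.0996, 0.1493]
eef_rot: [0.363, 0.932, -0.001, -0.001]
contact_force: [1.3, -0.7, 0.3]
opening: 0.004
finger_force: 0.0
4.57 [0.4684 0.0996 0.1493] F [ 1.3 -0.7  0.3] op 0.003985741949395038
[[-0.737, 0.676, -0.002], [0.676, 0.737, -0.001], [0.001, -0.002, -1.0]]
47.5 [0.5611 0.1038 0.15  ] [-0.0655  0.0658 -0.0009]
137.5 [0.4699 0.0998 0.15  ] [-0.001   0.0012 -0.0007]
227.5 [0.4739 0.0086 0.15  ] [-0.0655 -0.0632 -0.0007]
317.5 [0.5651 0.0126 0.15  ] [-0.13    0.0013 -0.0009]
```

```bash
python3 -m inch '-1 0 0 0.006 0 0 0;-1 0 0 0.005 0 0 0;-1 0 0 0.003 0 0 0;-1 0 0 0.003 0 0 0;-1 0 0 0.003 0 0 0;-1 0 0 0.003 0 0 0;-1 0 0 0.003 0 0 0;-1 0 0 0 0 0 0;-1 0 0 0 0 0 0'
python3 -m inch '-1 0 0 -0.013 0 0 0;-1 0 0 -0.013 0 0 0;-1 0 0 0 0 0 0;-1 -0.0215 -0.0215 0 0 0 0;-1 -0.0215 -0.0215 0 0 0 0;-1 -0.0215 -0.0215 0 0 0 0;-1 0 0 0 0 0 0;-1 0 0 0 0 0 0'
python3 w.py
```

```text
clock: 5.32
tool_pos: [0.4701, 0.0998, 0.1249]
eef_rot: [0.363, 0.932, 0.0, 0.0]
contact_force: [-3.0, 0.6, 15.8]
opening: 0.005
finger_force: 8.1
clock: 5.98
tool_pos: [0.4736, 0.0064, 0.149]
eef_rot: [0.365, 0.931, -0.0, -0.0]
contact_force: [-0.0, 0.6, -1.0]
opening: 0.007
finger_force: 0.0
5.98 [0.4736 0.0064 0.149 ] F [-0.   0.6 -1. ] op 0.006708251122656707
[[-0.733, 0.68, -0.001], [0.68, 0.733, -0.001], [0.0, -0.001, -1.0]]
47.5 [0.5611 0.1038 0.15  ] [ 0.002   0.1308 -0.0011]
137.5 [0.4699 0.0998 0.15  ] [ 0.0662  0.066  -0.001 ]
227.5 [0.4739 0.0086 0.15  ] [ 0.0013  0.0018 -0.001 ]
317.5 [0.5651 0.0126 0.15  ] [-0.0628  0.0667 -0.001 ]
```

The second section is shut too (tip at 114 mm, 15.8 N on the hard stop). On to the third, then across to the fourth.

```bash
python3 -m inch '-1 0 0 0.006 0 0 0;-1 0 0 0.005 0 0 0;-1 0 0 0.003 0 0 0;-1 0 0 0.003 0 0 0;-1 0 0 0.003 0 0 0;-1 0 0 0.003 0 0 0;-1 0 0 0.003 0 0 0;-1 0 0 0 0 0 0;-1 0 0 0 0 0 0'
python3 -m inch '-1 0 0 -0.013 0 0 0;-1 0 0 -0.013 0 0 0;-1 0 0 0 0 0 0;-1 -0.0215 0.0215 0 0 0 0;-1 -0.0215 0.0215 0 0 0 0;-1 -0.0215 0.0215 0 0 0 0;-1 0 0 0 0 0 0;-1 0 0 0 0 0 0'
python3 w.py
```

```text
clock: 6.73
tool_pos: [0.4738, 0.0087, 0.1248]
eef_rot: [0.363, 0.932, 0.0, 0.0]
contact_force: [-3.0, -0.3, 16.8]
opening: 0.007
finger_force: 8.2
clock: 7.4
tool_pos: [0.5661, 0.0124, 0.1487]
eef_rot: [0.363, 0.932, 0.0, 0.0]
contact_force: [-0.5, -0.0, -0.3]
opening: 0.004
finger_force: 0.0
7.4 [0.5661 0.0124 0.1487] F [-0.5 -0.  -0.3] op 0.003736440719208028
[[-0.736, 0.677, 0.001], [0.677, 0.736, 0.0], [-0.0, 0.001, -1.0]]
47.5 [0.5611 0.1038 0.15  ] [ 0.0655  0.0639 -0.0013]
137.5 [0.4699 0.0998 0.15  ] [ 0.1299 -0.0007 -0.0013]
227.5 [0.4739 0.0086 0.15  ] [ 0.0653 -0.0651 -0.0013]
317.5 [0.5651 0.0126 0.15  ] [ 0.0009 -0.0005 -0.0013]
```

Now the fourth section, then up and off to the side (+y) so the cameras can see the lid.

```bash
python3 -m inch '-1 0 0 0.006 0 0 0;-1 0 0 0.005 0 0 0;-1 0 0 0.003 0 0 0;-1 0 0 0.003 0 0 0;-1 0 0 0.003 0 0 0;-1 0 0 0.003 0 0 0;-1 0 0 0.003 0 0 0;-1 0 0 0 0 0 0;-1 0 0 0 0 0 0'
python3 -m inch '-1 0 0 -0.013 0 0 0;-1 0 0 -0.03 0 0 0;-1 0 0 -0.04 0 0 0;-1 0 0 -0.04 0 0 0;-1 0.03 0.005 0 0 0 0;-1 0.03 0.005 0 0 0 0;-1 0.03 0.005 0 0 0 0;-1 0.03 0.005 0 0 0 0;-1 0.03 0.005 0 0 0 0;-1 0.03 0.005 0 0 0 0;-1 0.03 0.005 0 0 0 0;-1 0.03 0.005 0 0 0 0;-1 0.03 0.005 0 0 0 0;-1 0.03 0.005 0 0 0 0;-1 0.03 0.005 0 0 0 0;-1 0.03 0.005 0 0 0 0;-1 0.03 0.005 0 0 0 0;-1 0.03 0.005 0 0 0 0;-1 0 0 0 0 0 0;-1 0 0 0 0 0 0'
python3 - <<'E'
from h import *
C=np.array([.5175,.0562])
for n in("top","scene"):
    p,d=snapshot(n); cv2.imwrite(f"pics/{n}9.png",p[:,:,::-1]); 
    for dd,lab in((np.load(f"pics/{n}0.npy"),"before"),(d,"after")):
        P=cloud(n,dd);D=P[...,:2]-C;rr=np.hypot(D[...,0],D[...,1]);a=np.degrees(np.arctan2(D[...,1],D[...,0]))
        print(n,lab,[round(float(np.median(P[...,2][(rr>.06)&(rr<.07)&(np.abs((a-k+180)%360-180)<35)&(P[...,2]>.1)&(P[...,2]<.14)])),4) for k in (47,137,227,317)])
    if n=="top":
        m=(rr<.08)&(P[...,2]>.1)&(P[...,2]<.13);c=max(cv2.findContours(m.astype(np.uint8),0,1)[0],key=len)[:,0]
        print(cv2.minEnclosingCircle(plane(n,c,.112)[:,:2].astype(np.float32)))
E
```

```text
clock: 8.15
tool_pos: [0.5652, 0.0122, 0.1249]
eef_rot: [0.363, 0.932, 0.0, 0.001]
contact_force: [-3.4, -0.9, 11.8]
opening: 0.005
finger_force: 5.8
clock: 9.82
tool_pos: [0.3019, 0.3496, 0.2467]
eef_rot: [0.361, 0.933, 0.0, -0.0]
contact_force: [0.2, -0.7, -0.5]
opening: 0.005
finger_force: 0.0
top before [0.1193, 0.1194, 0.1195, 0.1196]
top after [0.1114, 0.1115, 0.1113, 0.1109]
((0.5169293880462646, 0.05619196221232414), 0.0726977065205574)
scene before [0.1224, 0.1205, 0.1226, 0.1223]
scene after [0.1146, 0.113, 0.1141, 0.1138]
```

View pics/top9.png

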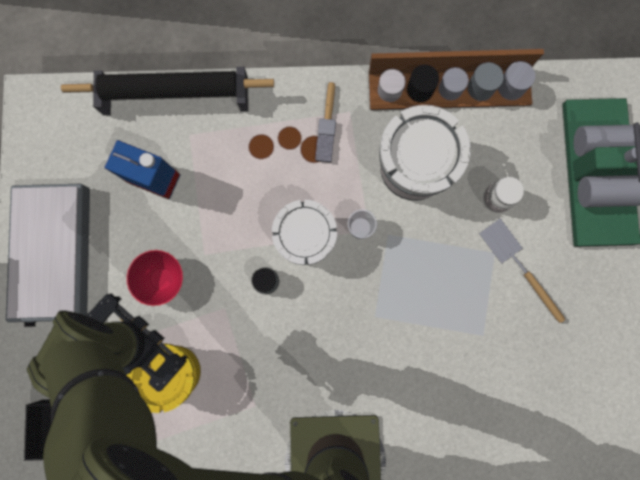

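The tub is still at (305,232), all four sections have dropped 8 mm, and every bystander is where it was. The arm is clear, so I hand in.

```bash
python3 -c "
from plant import r
print(r.finish_job())"
```

```text
the job is handed in; nothing more can be done
None
```

All four rim sections of the grey tub's lid measure shut (each dropped about 8 mm), the tub and the other things stayed where they were, and I handed the job in at about 10 s on the robot's clock.

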